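Dispense two vials from a gravity-feed lane

TASK

In the pharmacy store, dispense two blue-capped vials: with a fingertip, press down the yellow paddle of the lane that holds them so that its gate lifts and one vial rolls into the pick tray at the front, let the paddle spring back up until the next vial has rolled to the gate, and press it down a second time. Finish with the paddle let up again, two vials lying in that tray and the third waiting at the closed gate; do not touch or lift any vial, do not press the other lanes' paddles, and leave everything else on the table where it is.

Things in the scene. Friction and masses are not known exactly. Their poses are not given: they have to be found in the camera images.
- lane_blue: gravity-feed dispenser with the blue-capped vials, white, fixed, 262 long (x -142 to +120), lane 85 wide, up to 105 high, paddle beside it to y +90. Origin on the table; x runs up the lane (slope 14 degrees), -x is the front with the tray, z up. The three, alike but for their vials, change places. Lever axle across it at x -33, z +87: gate in front, paddle behind, on its +y side.
- lever_blue (a joint): turn in rad of the rocking lever of lane_blue: 0 = paddle up, gate closed (sprung to this); 0.50 = paddle down on its stop, gate fully lifted. As it goes down a second blade drops in behind the first vial and holds the others; the first vial rolls out at about 0.36. Once it is let up below 0.05 the next vial rolls against the gate within about 1 s.
- paddle_blue (a point): middle of the black patch (28 x 26) on the yellow paddle of lane_blue; moves with it. The point to press. Paddle up, it lies at x +47, y +72, z +107 in the lane's frame, on a plate 40 x 36 that slopes 14 degrees, rear end high. A tip moved straight down from it reaches the stop after 41 mm, the plate then sloping 14 degrees the other way. It takes about 2 N at first, 5 N at the stop.
- lane_red: gravity-feed dispenser with the red-capped vials, white, fixed, 262 long (x -142 to +120), lane 85 wide, up to 105 high, paddle beside it to y +90. Origin on the table; x runs up the lane (slope 14 degrees), -x is the front with the tray, z up. The three, alike but for their vials, change places. Leave it alone.
- lever_red (a joint): turn in rad of the rocking lever of lane_red: 0 = paddle up, gate closed (sprung to this); 0.50 = paddle down on its stop, gate fully lifted. Leave it at 0.
- paddle_red (a point): middle of the black patch (28 x 26) on the yellow paddle of lane_red; moves with it. As on lane_blue.
- lane_green: gravity-feed dispenser with the green-capped vials, white, fixed, 262 long (x -142 to +120), lane 85 wide, up to 105 high, paddle beside it to y +90. Origin on the table; x runs up the lane (slope 14 degrees), -x is the front with the tray, z up. The three, alike but for their vials, change places. Leave it alone.
- lever_green (a joint): turn in rad of the rocking lever of lane_green: 0 = paddle up, gate closed (sprung to this); 0.50 = paddle down on its stop, gate fully lifted. Leave it at 0.
- paddle_green (a point): middle of the black patch (28 x 26) on the yellow paddle of lane_green; moves with it. As on lane_blue.
- tray_blue (a point): middle of the pick tray's floor at the front of lane_blue, x -88, z +10 in the lane's frame. The tray is open above, inside 102 long (lane x -138 to -36) and 77 wide, its front edge 30 and its sides 44 high; two vials fit in it.
- blue_vial_1: 50 ml glass vial with blue cap and blue band on a white label, diameter 42, length 73, about 90 g, lying across lane_blue (first, at the gate), cap to the lane's -y. Origin on its axis at mid-length (it turns as the vial rolls); in the lane's frame at the start x -14, z +58. Dispensed, the first rests at about x -117, the second at -75; the one at the gate at x -15, z +57.
- blue_vial_2: 50 ml glass vial with blue cap and blue band on a white label, diameter 42, length 73, about 90 g, lying across lane_blue (second, behind it), cap to the lane's -y. Origin on its axis at mid-length (it turns as the vial rolls); in the lane's frame at the start x +27, z +68. Dispensed, the first rests at about x -117, the second at -75; the one at the gate at x -15, z +57.
- blue_vial_3: 50 ml glass vial with blue cap and blue band on a white label, diameter 42, length 73, about 90 g, lying across lane_blue (third, the last), cap to the lane's -y. Origin on its axis at mid-length (it turns as the vial rolls); in the lane's frame at the start x +68, z +78. Dispensed, the first rests at about x -117, the second at -75; the one at the gate at x -15, z +57.
- red_vial_1: 50 ml glass vial with red cap and red band on a white label, diameter 42, length 73, about 90 g, lying across lane_red (first, at the gate), cap to the lane's -y. Origin on its axis at mid-length (it turns as the vial rolls); in the lane's frame at the start x -14, z +58.
- red_vial_2: 50 ml glass vial with red cap and red band on a white label, diameter 42, length 73, about 90 g, lying across lane_red (second, behind it), cap to the lane's -y. Origin on its axis at mid-length (it turns as the vial rolls); in the lane's frame at the start x +27, z +68.
- green_vial_1: 50 ml glass vial with green cap and green band on a white label, diameter 42, length 73, about 90 g, lying across lane_green (first, at the gate), cap to the lane's -y. Origin on its axis at mid-length (it turns as the vial rolls); in the lane's frame at the start x -14, z +58.
- green_vial_2: 50 ml glass vial with green cap and green band on a white label, diameter 42, length 73, about 90 g, lying across lane_green (second, behind it), cap to the lane's -y. Origin on its axis at mid-length (it turns as the vial rolls); in the lane's frame at the start x +27, z +68.
- amber_bottle: small standing amber bottle, diameter 30, height 75; origin at the centre of its underside; a bystander, loose on the table
- marker: white marker pen with a blue cap lying on the table, 135 long, 13 thick; origin under its middle, x axis along it towards the cap; a bystander, loose on the table
- green_bowl: green plastic bowl, diameter 130, height 50; origin at the centre of its underside; a bystander, loose on the table
- carton: closed white carton with a red and a yellow band, 60 x 110 x 70 high; origin at the centre of its underside; a bystander, loose on the table
- scanner: hand-held barcode scanner lying flat, black head and grey grip, about 173 long (x from -95 to +78), 60 wide, 34 high; origin on the table under it; a bystander, loose on the table
- tape_roll: clear roll of tape lying flat, diameter 84, height 22; origin at the centre of its underside; a bystander, loose on the table
- pill_jar: white standing pill jar, diameter 52, height 75; origin at the centre of its underside; a bystander, loose on the table
There are look-alikes about, which are no part of the job. What is shaped like the blue_vial_3 but pink is not meant.

How it is judged:
By the outcome, as a careful person would: the job done as asked, in the order asked, and still so for the second after the job is handed in, with the robot touching nothing.
It also fails if it takes over 38 s, if anything falls off the work surface, if the arm or the gripper's body presses on something with over 40 N, if the wrist force passes 120 N, or if a joint passes its speed limit or range.

ROBOT

A 6-joint arm with a two-finger parallel gripper is mounted at the origin on the work surface. World frame = base frame: x ahead of the robot, y to its left, z up, the work surface at z = 0. Lengths are in m, angles in rad, forces in N, time in s.
With the tool pointing down it reaches from about 0.225 to 0.875 m from the base axis. Payload 3.4 kg.
Tool frame: the origin (TCP) lies at the very end of the fingers, on their centre line; the grasp point (between the pads) lies 19 mm behind it; z points along the fingers, y is the line along which they close (so a half turn about z gives the same grasp; the last joint's range is limited). The gripper opens to 85 mm and grips with 20 to 120 N. Pads are 22 mm wide; open, the fingers measure 114 mm over their backs; the gripper's body (76 mm by 85 mm) begins 54 mm behind the grasp point. The pads swing forward as they close: fully open they stand 13 mm farther back than shut.
Start: joints at [-1.256, 0.276, 1.505, -0, 1.361, -0.121], TCP at [0.243, -0.521, 0.231] pointing down, gripper open.
Joint ranges: [-2.89, 2.89], [-0.75, 2.08], [0.22, 2.7], [-1.18, 4.32], [0.11, 2.71], [-2.7, 2.7]. Speed limits (rad/s): [2.57, 2.57, 3.14, 3.14, 3.14, 3.14].

INTERFACE

Orientations are given as a unit quaternion [w, x, y, z].
In Python, from rig import manip gives the robot as it stands. The module is installed in compiled form; this text tells all that it offers.
- The arm moves only by the tool play_rows, never from a script. Its argument "motion" is a list of rows, each a list of 5 numbers: the shift along the tool's x, y, z in units of 40 mm (1.0 is 40 mm), then the turn about the tool's z in units of 10 degrees (1.0 is 10 degrees), then the finger opening in mm, from 0 to 85.4. A call has 1 to 5 rows; each row is the pose to reach, as a shift and turn from the pose commanded when the call began, along the tool's axes at that moment; what a row does not reach only later rows make up. A row lasts 1/8 s, in which the tool goes at most 62.5 mm and 10.7 degrees, less where a joint would pass 70% of its speed; a pose out of reach is approached as far as the arm can. A call with a gripper value outside its range is refused whole. The fingers move at their own pace and stop on an object; "newtons" is the grip in N (left out, the last holds). Time passes only in rows, so rows that repeat a pose let the fingers close. It gives the time, the measured TCP pose, the force, the opening and the grip force at its end, in the units of the state.
- manip.get_state(): the state, without advancing time (a new reading comes with each control period).
- manip.get_image(name): name is "scene" or "top" or "wrist"; returns a dict with "img" (480x640x3 uint8, red, green, blue), "range_z" (480x640 float32, m along the optical axis (not along the pixel's ray), 0 where there is no reading), "fx", "fy", "cx", "cy" (pixels), "R" (3x3) and "t" (3): a world point X has camera coordinates R X + t. Camera axes: x right, y down, z forward; pixel columns grow to the right and rows downward; lengths in m; the calibration is good to about 2 mm. A picture is of the moment at which its call begins.
- manip.sign_off(): hands the job in; it is judged then, once.
The state is a dict: "clock": time; "qpos": joint angles; "qd": joint speeds; "effort": joint torques, N m; "position": TCP position; "ee_rot": TCP orientation; "contact_force": force on the tool from outside, world axes, zero at the start; "moment": the same for the moment, N m; "width": finger opening in m; "gripper_force": force on a finger pad.
Only numpy, scipy, OpenCV 4.12 (cv2) and the standard library are available. Lean on these libraries where they do the work, as an engineer would, in place of code of your own. Each camera call takes 0.05 s, during which the arm holds its last target. There are 200 camera calls.

## Working session

There is one attempt and no reset: what is moved stays moved. The work goes in short steps, Python scripts to look and compute and a tool call to move; the robot and the scene stay as the last step left them, time stands still between calls to the robot, and variables do not carry over. Pictures are saved under pics/ and viewed, at most 10 in all, crops included, and the job is handed in when it is done.

Besides the shell and the picture viewer there is one more tool, called after "Request:" by a JSON object that holds its "fn" and its "kwargs". play_rows: Moves the arm, as the interface text tells. Its arguments: {"type":"object","properties":{"motion":{"type":"array","items":{"type":"array","items":{"type":"number"}}},"newtons":{"type":"number"}},"required":["motion"]}

```bash
mkdir -p pics; cat > h.py <<'E'
from rig import manip
import numpy as np, cv2
def grab(n,f=None):
    d=manip.get_image(n)
    if f: cv2.imwrite('pics/'+f,d['img'][:,:,::-1])
    return d
def pt(d,u,v,z=None):
    R=np.array(d['R']);t=np.array(d['t']);r=np.array([(u-d['cx'])/d['fx'],(v-d['cy'])/d['fy'],1.])
    o=-R.T@t; w=R.T@r
    k=d['range_z'][int(round(v)),int(round(u))] if z is None else (z-o[2])/w[2]
    return o+k*w
E
python3 - <<'E'
from h import *
import pickle
a=grab('top','top.png');b=grab('scene','scene.png')
pickle.dump((a,b),open('im.pkl','wb'))
s=manip.get_state();print(s['clock'],s['position'],s['ee_rot'],s['contact_force'])
E
```

```text
0.1 [ 0.24257597 -0.52081136  0.23050726] [-8.40449980e-04  9.76355447e-01  2.16169678e-01 -6.95313873e-05] [ 0.22886135  0.7115986  -0.13356096]
```

View pics/top.png

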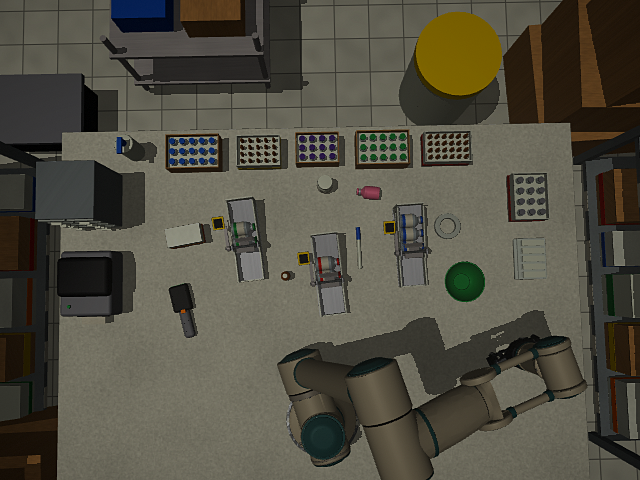

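View pics/scene.png

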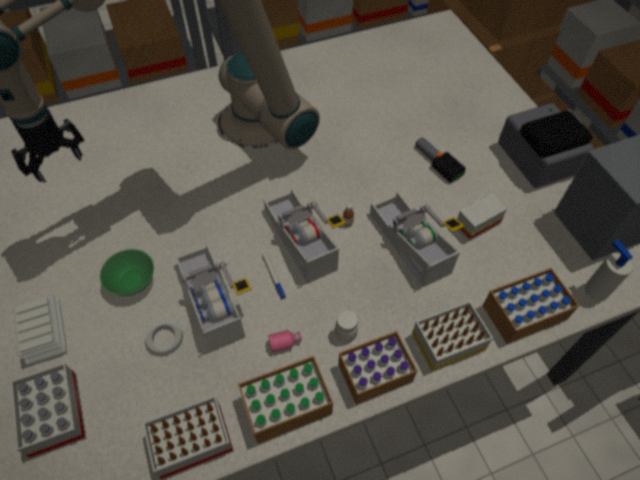

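The blue lane is at about (411,245) in the top view, with its paddle at (390,228). In the scene view the paddle is at (241,286).

```bash
python3 - <<'E'
from h import *
import pickle
a,b=pickle.load(open('im.pkl','rb'))
def patch(d,u0,v0,r):
    hsv=cv2.cvtColor(d['img'],cv2.COLOR_RGB2HSV)
    m=cv2.inRange(hsv,(20,120,60),(35,255,255)); k=np.zeros_like(m);k[v0-r:v0+r,u0-r:u0+r]=1;m=m*k
    c=max(cv2.findContours(m,cv2.RETR_EXTERNAL,cv2.CHAIN_APPROX_NONE)[0],key=cv2.contourArea)
    h=cv2.convexHull(c);full=np.zeros_like(m);cv2.fillPoly(full,[h],255)
    pv=cv2.inRange(hsv[:,:,2],0,60)&full
    M=cv2.moments(pv,True);H=cv2.moments(full,True)
    print('area',M['m00'],H['m00'],cv2.minAreaRect(h))
    return (M['m10']/M['m00'],M['m01']/M['m00']),(H['m10']/H['m00'],H['m01']/H['m00'])
rays=[]
for d,c in((a,(390,228)),(b,(241,286))):
    p,h=patch(d,*c,16)
    print(p,h,'z107:',pt(d,*p,.107),pt(d,*h,.107),'depth',pt(d,*p))
    rays.append((pt(d,*p,.0),pt(d,*p,.2)))
# triangulate
(p1,q1),(p2,q2)=rays;d1=q1-p1;d2=q2-p2
s=np.linalg.lstsq(np.c_[d1,-d2],p2-p1,rcond=None)[0];print('tri',p1+s[0]*d1,p2+s[1]*d2)
# lane yaw: points higher than 20mm around lane from depth top
v,u=np.mgrid[195:295,380:435]
P=np.array([pt(a,x,y) for x,y in zip(u.ravel(),v.ravel())]).reshape(*u.shape,3)
m=((P[...,2]>.02)&(P[...,2]<.13)).astype(np.uint8)
m[:, :16]=0
Q=P[m>0][:,:2].astype(np.float32)
r=cv2.minAreaRect(Q*1000);print(r)
E
```

```text
area 77.0 156.0 ((389.0, 227.0), (12.0, 12.0), 90.0)
(389.7142857142857, 227.06493506493507) (388.96153846153845, 227.00641025641025) z107: [ 0.60312707 -0.21959142  0.107     ] [ 0.60335785 -0.21726168  0.107     ] depth [ 0.60335915 -0.21991638  0.10444949]
area 66.0 206.0 ((241.08621215820312, 285.9654846191406), (12.627283096313477, 15.784103393554688), 68.19859313964844)
(241.06060606060606, 284.8030303030303) (241.10679611650485, 285.86893203883494) z107: [ 0.60243991 -0.2182681   0.107     ] [ 0.6051306  -0.21898538  0.107     ] depth [ 0.60163487 -0.21818062  0.10563174]
tri [ 0.6029876  -0.21939613  0.1085327 ] [ 0.60327962 -0.21835935  0.10842718]
((548.694091796875, -287.8937072753906), (263.5643615722656, 101.77075958251953), 2.719463586807251)
```

Request:
{"fn": "play_rows", "kwargs": {"motion": [[1.1, -0.3, 0, 0.5, 0], [2.3, -0.6, 0, 1, 0], [3.4, -0.9, 0, 1.5, 0], [4.6, -1.2, 0, 2, 0], [5.7, -1.5, 0, 2.5, 0]]}}

```text
clock: 0.72
position: [0.4251, -0.3693, 0.2309]
ee_rot: [-0.0, 1.0, -0.002, -0.0]
contact_force: [0.2, -0.1, 0.3]
width: 0.0004
gripper_force: 0.0
```

```bash
cat > st.py <<'E'
from h import *
from scipy.spatial.transform import Rotation as Ro
s=manip.get_state();q=s['ee_rot'];R=Ro.from_quat([*q[1:],q[0]])
print(s['clock'],s['position'],R.as_matrix().round(3).tolist(),s['contact_force'],s['width'])
print('units to target',R.inv().apply(np.array([.603,-.219,.107])-s['position'])/.04)
E
python3 st.py
```

```text
0.725 [ 0.42510975 -0.36930606  0.2309042 ] [[1.0, -0.003, -0.0], [-0.003, -1.0, 0.001], [-0.0, -0.001, -1.0]] [ 0.24085516 -0.05871673  0.31232277] 0.000383330061736996
units to target [ 4.43580944 -3.77082756  3.09800648]
```

Request:
{"fn": "play_rows", "kwargs": {"motion": [[1.1, -0.95, 0, 0, 0], [2.2, -1.9, 0.3, 0, 0], [3.3, -2.8, 0.7, 0, 0], [4.45, -3.77, 1.2, 0, 0], [4.45, -3.77, 1.6, 0, 0]]}}

```text
clock: 1.35
position: [0.6046, -0.2166, 0.1656]
ee_rot: [-0.001, 1.0, 0.002, 0.0]
contact_force: [-0.5, -0.7, 0.2]
width: -0.0
gripper_force: 0.0
```

```bash
python3 st.py; python3 - <<'E'
from h import *
a=grab('scene');b=grab('wrist')
x=cv2.resize(a['img'][200:370,130:330],(600,510));y=b['img']
cv2.imwrite('pics/c1.png',x[:,:,::-1]);cv2.imwrite('pics/w1.png',y[:,:,::-1])
E
```

```text
1.35 [ 0.60461218 -0.21661247  0.16555572] [[1.0, 0.004, 0.0], [0.004, -1.0, 0.002], [0.0, -0.002, -1.0]] [-0.50114215 -0.66983551  0.20122832] -1.246581044330477e-06
units to target [-0.04059848  0.06175983  1.46379888]
```

View pics/w1.png

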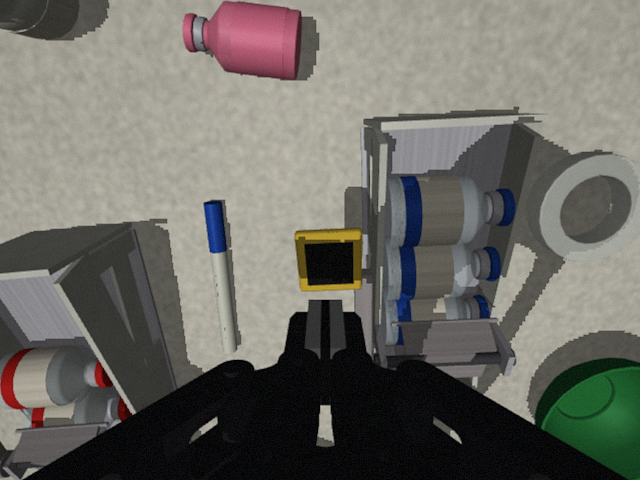

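The tip sits just above the blue paddle; the patch is at (329,262) and the blue vials are to its right. I'll go down in stages.

Request:
{"fn": "play_rows", "kwargs": {"motion": [[-0.04, 0.06, 0.5, 0, 0], [-0.04, 0.06, 1.0, 0, 0], [-0.04, 0.06, 1.4, 0, 0], [-0.04, 0.06, 1.7, 0, 0], [-0.04, 0.06, 1.9, 0, 0]]}}

```text
clock: 2.08
position: [0.6013, -0.2234, 0.0917]
ee_rot: [0.001, 1.0, -0.001, 0.001]
contact_force: [0.9, -0.4, 2.6]
width: -0.0002
gripper_force: 1.3
```

```bash
python3 st.py
```

```text
2.075 [ 0.60131675 -0.22336077  0.09170459] [[1.0, -0.001, 0.002], [-0.001, -1.0, -0.001], [0.002, 0.001, -1.0]] [ 0.85019957 -0.39182166  2.62199343] -0.00022219279841185666
units to target [ 0.0428512  -0.10850856 -0.38244496]
```

Request:
{"fn": "play_rows", "kwargs": {"motion": [[0.02, -0.04, 0.2, 0, 0], [0.03, -0.06, 0.4, 0, 0], [0.03, -0.06, 0.5, 0, 0], [0.03, -0.06, 0.55, 0, 0], [0.03, -0.06, 0.55, 0, 0]]}}

```text
clock: 2.7
position: [0.6007, -0.2213, 0.0728]
ee_rot: [0.002, 1.0, 0.0, -0.0]
contact_force: [-7.2, -3.3, 20.5]
width: -0.0001
gripper_force: 9.2
```

```bash
python3 st.py;  python3 - <<'E'
from h import *
a=grab('scene');b=grab('wrist')
x=cv2.resize(a['img'][220:360,140:300],(400,350));y=cv2.resize(b['img'],(400,350))
cv2.imwrite('pics/c2.png',np.hstack([x,y])[:,:,::-1])
E
```

```text
2.7 [ 0.60068272 -0.22130504  0.07277568] [[1.0, 0.001, -0.001], [0.001, -1.0, -0.004], [-0.001, 0.004, -1.0]] [-7.24483564 -3.2848131  20.54649874] -9.878193778445121e-05
units to target [ 0.05716321 -0.05457708 -0.85585954]
```

View pics/c2.png

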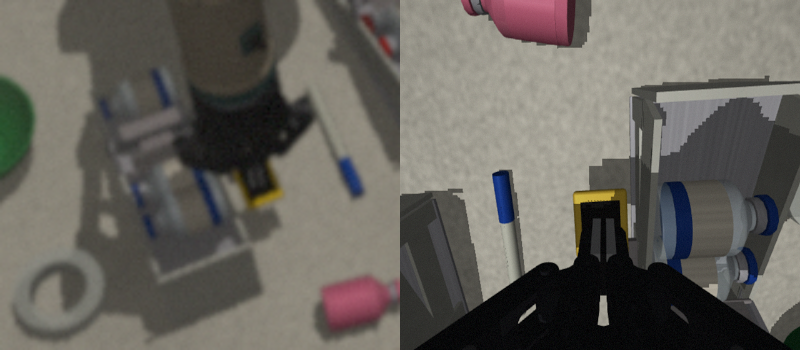

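The paddle is on its stop (20 N), one vial has rolled into the tray, and the other two are held. Now I'll let the paddle up and wait.

Request:
{"fn": "play_rows", "kwargs": {"motion": [[0, 0, -0.3, 0, 0], [0, 0, -0.7, 0, 0], [0, 0, -1.1, 0, 0], [-0.0, 0, -1.5, 0, 0], [0.05, -0.05, -1.6, 0, 0]]}}

```text
clock: 3.42
position: [0.6045, -0.2179, 0.1345]
ee_rot: [0.0, 1.0, -0.0, 0.001]
contact_force: [-0.4, -0.5, -1.3]
width: -0.0
gripper_force: 0.0
```

Request:
{"fn": "play_rows", "kwargs": {"motion": [[0, 0, 0, 0, 0], [0, 0, 0, 0, 0], [0, 0, 0, 0, 0], [0, 0, 0, 0, 0], [0, 0, 0, 0, 0]]}}

```text
clock: 4.05
position: [0.6037, -0.218, 0.1331]
ee_rot: [-0.0, 1.0, -0.0, -0.0]
contact_force: [-0.7, -0.1, -0.6]
width: 0.0001
gripper_force: 0.0
```

Request:
{"fn": "play_rows", "kwargs": {"motion": [[0, 0, 0, 0, 0], [0, 0, 0, 0, 0], [0, 0, 0, 0, 0], [0, 0, 0, 0, 0], [0, 0, 0, 0, 0]]}}

```text
clock: 4.68
position: [0.6038, -0.2179, 0.1333]
ee_rot: [0.0, 1.0, -0.0, 0.0]
contact_force: [-0.4, 0.2, -0.1]
width: -0.0002
gripper_force: 0.0
```

Request:
{"fn": "play_rows", "kwargs": {"motion": [[0, 0, 0, 0, 0], [0, 0, 0, 0, 0], [0, 0, 0, 0, 0], [0, 0, 0, 0, 0], [0, 0, 0, 0, 0]]}}

```text
clock: 5.3
position: [0.6038, -0.218, 0.1333]
ee_rot: [0.0, 1.0, -0.0, 0.0]
contact_force: [-1.0, -1.0, 0.3]
width: 0.0001
gripper_force: 0.0
```

```bash
python3 st.py;  python3 - <<'E'
from h import *
a=grab('scene');b=grab('wrist')
x=cv2.resize(a['img'][220:360,140:300],(400,350));y=cv2.resize(b['img'],(400,350))
cv2.imwrite('pics/c3.png',np.hstack([x,y])[:,:,::-1])
E
```

```text
5.3 [ 0.60378414 -0.21796756  0.13331539] [[1.0, -0.001, 0.0], [-0.001, -1.0, -0.0], [0.0, 0.0, -1.0]] [-0.97940465 -0.98221585  0.3224379 ] 8.740273396429807e-05
units to target [-0.01960981  0.02576258  0.65788642]
```

View pics/c3.png

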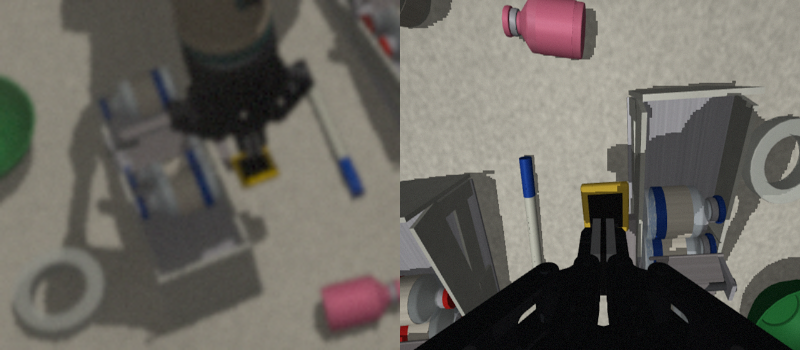

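The gate is closed, the second vial is at it and the third is behind. Second press.

Request:
{"fn": "play_rows", "kwargs": {"motion": [[0, 0, 0.4, 0, 0], [0, 0, 0.7, 0, 0], [0, 0, 1.0, 0, 0], [0, 0, 1.3, 0, 0], [0, 0, 1.55, 0, 0]]}}

```text
clock: 6.02
position: [0.6031, -0.218, 0.0721]
ee_rot: [0.0, 1.0, -0.0, -0.001]
contact_force: [-6.0, 2.3, 23.8]
width: -0.0002
gripper_force: 11.0
```

Request:
{"fn": "play_rows", "kwargs": {"motion": [[0, 0, 0, 0, 0], [0, 0, 0, 0, 0], [0, 0, 0, 0, 0], [0, 0, 0, 0, 0], [0, 0, 0, 0, 0]]}}

```text
clock: 6.65
position: [0.6034, -0.218, 0.0736]
ee_rot: [0.0, 1.0, -0.0, 0.0]
contact_force: [-3.3, 1.6, 15.2]
width: 0.0001
gripper_force: 7.3
```

```bash
python3 st.py;  python3 - <<'E'
from h import *
a=grab('scene');b=grab('wrist')
x=cv2.resize(a['img'][220:360,140:300],(400,350));y=cv2.resize(b['img'],(400,350))
cv2.imwrite('pics/c4.png',np.hstack([x,y])[:,:,::-1])
E
```

```text
6.65 [ 0.60335766 -0.21796675  0.07355004] [[1.0, -0.0, 0.0], [-0.0, -1.0, -0.001], [0.0, 0.001, -1.0]] [-3.31079642  1.59137263 15.22731337] 8.378410250551496e-05
units to target [-0.00882996  0.02643819 -0.83623113]
```

View pics/c4.png

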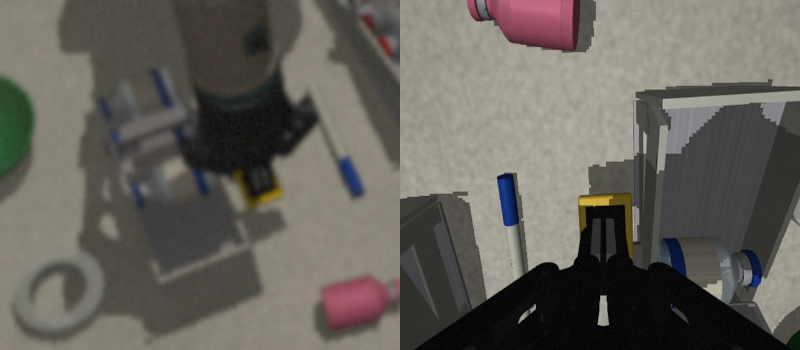

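One vial is held in the lane and the second has gone. I'll release, back up and wait, then check the tray.

Request:
{"fn": "play_rows", "kwargs": {"motion": [[0, 0, -0.4, 0, 0], [0, 0, -0.8, 0, 0], [0, 0, -1.2, 0, 0], [0, 0, -1.8, 0, 0], [0, 0, -2.5, 0, 0]]}}

```text
clock: 7.38
position: [0.6029, -0.2178, 0.1714]
ee_rot: [-0.0, 1.0, -0.0, -0.001]
contact_force: [1.4, 0.2, 0.4]
width: 0.0001
gripper_force: 0.0
```

Request:
{"fn": "play_rows", "kwargs": {"motion": [[0, 0, -1, 0, 0], [0.5, -1, -1.5, 0, 0], [1, -2, -1.5, 0, 0], [1.5, -3, -1.5, 0, 0], [1.5, -3, -1.5, 0, 0]]}}

```text
clock: 8.0
position: [0.6644, -0.0951, 0.2309]
ee_rot: [-0.0, 1.0, 0.002, -0.0]
contact_force: [0.4, -0.6, -0.2]
width: -0.0003
gripper_force: 0.0
```

Request:
{"fn": "play_rows", "kwargs": {"motion": [[0, 0, 0, 0, 0], [0, 0, 0, 0, 0], [0, 0, 0, 0, 0], [0, 0, 0, 0, 0], [0, 0, 0, 0, 0]]}}

```text
clock: 8.62
position: [0.6637, -0.0984, 0.2314]
ee_rot: [0.0, 1.0, -0.001, 0.0]
contact_force: [-0.4, 0.2, 0.3]
width: -0.0002
gripper_force: 0.0
```

Request:
{"fn": "play_rows", "kwargs": {"motion": [[0, 0, 0, 0, 0], [0, 0, 0, 0, 0], [0, 0, 0, 0, 0], [0, 0, 0, 0, 0], [0, 0, 0, 0, 0]]}}

```text
clock: 9.25
position: [0.6638, -0.0979, 0.2313]
ee_rot: [0.0, 1.0, -0.0, 0.0]
contact_force: [-0.8, 0.1, -0.4]
width: 0.0003
gripper_force: 0.0
```

```bash
python3 st.py;  python3 - <<'E'
from h import *
a=grab('scene');b=grab('top')
x=cv2.resize(a['img'][220:360,140:300],(400,350));y=cv2.resize(b['img'][190:300,350:476],(400,350))
cv2.imwrite('pics/c5.png',np.hstack([x,y])[:,:,::-1])
E
```

```text
9.25 [ 0.66384078 -0.09794882  0.23129955] [[1.0, -0.0, 0.0], [-0.0, -1.0, -0.0], [0.0, 0.0, -1.0]] [-0.78702063  0.06789449 -0.41639683] 0.0003473334022146629
units to target [-1.51957873  3.02681575  3.10767134]
```

View pics/c5.png

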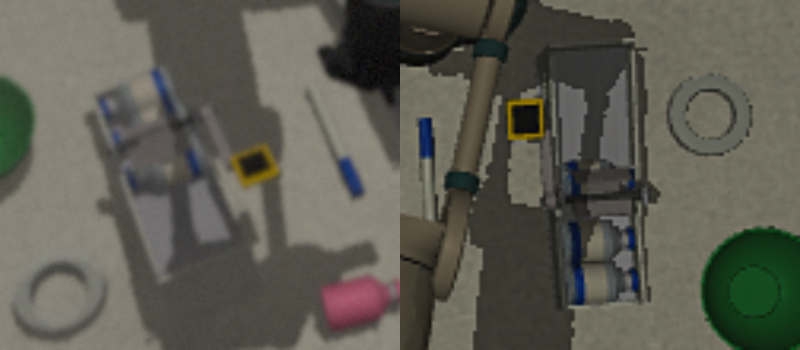

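In the right-hand crop two vials lie in the tray at (600,240) and (600,282). The third waits at the closed gate at (600,178), and the paddle is up.

```bash
python3 -c "
from rig import manip
print(manip.sign_off())"
```

```text
the job is handed in; nothing more can be done
None
```

Job done and handed in: two blue-capped vials lie in the pick tray, the third waits at the closed gate, the paddle is back up, and the arm finished clear of everything at about 9 s of the 38 s allowed.

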